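# Fit a fresh filter cell on the bench suction pump and hold it home

### The arm

A 7-joint arm with a two-finger parallel gripper is mounted at the origin on the work surface. World frame = base frame: x ahead of the robot, y to its left, z up, the work surface at z = 0. Lengths are in m, angles in rad, forces in N, time in s.
With the tool pointing down it reaches from about 0.4 to 0.85 m from the base axis. Payload 4.5 kg.
Tool frame: the origin (TCP) lies between the finger pads; the fingertips stand 8 mm ahead of it and the grasp point (between the pads) lies 11 mm behind it; z points along the fingers, y is the direction in which the jaws open and shut (so a half turn about z gives the same grasp; the last joint's range is limited). The gripper opens to 88 mm and grips with 3 to 60 N. Pads are 18 mm wide; open, the fingers measure 123 mm over their backs; the gripper's body (75 mm by 187 mm) begins 45 mm behind the grasp point.
Start: joints at [1.22, 0.689, -0.195, 1.565, 0.157, 0.902, -0.215], TCP at [0.235, -0.579, 0.247] pointing down, gripper open.
Joint ranges: [-3.01, 3.01], [-0.46, 2.08], [-1.47, 1.51], [0.13, 2.56], [-1, 4.14], [0.04, 2.09], [-2.66, 2.66]. Speed limits (rad/s): [2.57, 2.57, 3.14, 3.14, 3.14, 3.14, 3.14].

### API

Orientations are given as a unit quaternion [x, y, z, w].
In Python, from plant import r gives the robot as it stands.
- The arm moves only by the tool carry_out, never from a script. Its argument "commands" is a list that holds one entry, the list of rows, each a list of 7 numbers: the turn, a rotation vector about the tool's x, y, z in rad, then the shift along the tool's x, y, z in cm, then the finger opening in cm, from 0 to 8.81. A call has 1 to 10 rows; each row is the pose to reach, as a shift and turn from the pose commanded when the call began, along the tool's axes at that moment; what a row does not reach only later rows make up. A row lasts 1/12 s, in which the tool goes at most 41.7 mm and 7.16 degrees, less where a joint would pass 70% of its speed; a pose out of reach is approached as far as the arm can. A call with a gripper value outside its range is refused whole. The fingers move at their own pace and stop on an object; "force" is the grip in N (left out, the last holds). Time passes only in rows, so rows that repeat a pose let the fingers close. It gives the time, the measured TCP pose, the force and the opening at its end, in the units of the state.
- r.get_state(): the state, without advancing time (a new reading comes with each control period).
- r.snapshot(name): name is "scene" or "top" or "wrist"; returns a dict with "pixels" (480x640x3 uint8, red, green, blue), "mtx" (3x3 intrinsics, pixels), "xyz" and "rotation" of the camera in the world. Camera axes: x right, y down, z forward; pixel columns grow to the right and rows downward; lengths in m; the calibration is good to about 2 mm. The wrist camera is an equidistant fisheye: a pixel r from the principal point sees the ray r / f radians off the axis. A picture is of the moment at which its call begins. There is no depth.
- r.finish_job(): hands the job in, once; it reports no verdict.
The state is a dict: "clock": time; "q": joint angles; "qd": joint speeds; "joint_torque": joint torques, N m; "tool_pos": TCP position; "eef_rot": TCP orientation; "contact_force": force on the tool from outside, world axes, zero at the start; "moment": the same for the moment, N m; "opening": opening from 0.0 (shut) to 1.0 (fully open).
Only numpy, scipy, OpenCV 4.12 (cv2) and the standard library are available. Lean on these libraries where they do the work, as an engineer would, in place of code of your own. Each camera call takes 0.05 s, during which the arm holds its last target.

### The job

Fit the fresh filter cell (white face) from the green tray onto the suction pump: set it upright over the steel spigot, turn it by its knurled blue collar until the keyways hidden inside it drop over the spigot's pins, then press it fully home against the sprung orange seal without forcing it. The spring would lift it again until the pump's vacuum takes hold, so finish while still holding the cell pressed fully home; leave the spent cell (brown face), the tubs and the bur block where they are.

Things in the scene. Friction and masses are not known exactly. Their poses are not given: they have to be found in the camera images.
- cell_collar (a point): Fresh filter cell, upright, 64 mm tall, white ribbed face, about 0.16 kg. This point: middle of its knurled blue collar (54 mm across, 28 mm high, to grip), on the axis, 44 mm above its lower rim; z up. Skirt 51 mm across. Open below: a bore 33 mm wide, 30 mm deep, with four 9 mm keyways 90 degrees apart up the inside of the skirt; they cannot be seen from outside, their angle is not given.
- spent_cell_face (a point): Spent filter cell, same size as the fresh one, with a brown face; leave it alone. This point is the middle of its top face, 64 mm above its lower rim.
- mount (a point): Middle of the top end of the pump's steel spigot, 161 mm above the bench, axes as the pump's. Spigot 30 mm across, top bevelled 5 mm. Four fixed 6 mm pins stick out 6.5 mm from its side, 90 degrees apart, their tops 9 mm below this point; their angle varies and is not given. A cell at a wrong angle rests on them (collar point 35 mm above this point); within about 0.07 rad of true it drops.
- seal (a joint): Orange sprung sealing ring, 55 mm across, round the spigot's foot: 0 up, 0.007 m down on its stop. The dropped cell's rim meets it with the collar point 23 mm above the spigot's top end; fully home, at the stop, it is 16 mm above. The spring pushes back with about 6 N at 0 and 12 N at the stop and lifts the cell when let go.
- pump: Bench suction pump, a cream box 230 mm (x) by 170 mm (y), deck 120 mm above the bench; it does not move. Origin on the bench under its centre; -x is its front panel, z up. The spigot's axis lies 35 mm from the centre towards the front. Gauge and lamps on the rear of the deck are up to 14 mm high; a black plinth 76 mm across, 8 mm high, lies under the spigot.
- tray: Green tray 290 mm (x) by 170 mm (y), fixed, with a rim 22 mm high and a floor about 4 mm above the bench; both filter cells stand in it, about 130 mm apart along its x axis. Origin on the bench under its centre.
- yellow_tub: Closed white tub with a yellow lid, 82 mm in diameter, 72 mm tall, loose; leave it alone. Origin at the centre of its underside.
- green_tub: Closed white tub with a light green lid, 82 mm in diameter, 72 mm tall, loose; leave it alone. Origin at the centre of its underside.
- bur_block: Red and white bur block, 60 by 120 mm, 40 mm tall, loose; leave it alone. Origin at the centre of its underside.
There are look-alikes about, which are no part of the job. What is shaped like the part that bears cell_collar but turquoise is not meant.

How it is judged:
On the way, in this order (a step that is already met when the one before it is completed fails the run):
1. the fresh cell is lifted off the tray (height (world z) of cell_collar above 0.1 m), for 0.1 s.
2. the fresh cell has dropped over the pins of the spigot (z of cell_collar in the frame of mount below 0.0265 m and horizontal distance between cell_collar and mount below 0.004 m), for 0.1 s.
At the end, for the whole second after the job is handed in: For the last second the fingers hold the fresh cell (over 3 N), still, upright within 0.06 rad, centred on the spigot within 3 mm and pressed home over the pins: seal down over 5 of 7 mm, collar point at most 18.5 mm above the spigot, bearing on the pump with over 6 N (z of cell_collar in the frame of mount below 0.0185 m and horizontal distance between cell_collar and mount below 0.003 m and angle between cell_collar's own z axis and vertical below 0.06 rad and value of joint seal above 0.005 m and contact force between cell and pump above 6 N and contact force between the fingers and cell above 3 N and linear speed of cell below 0.01 m/s); the arm keeps its last pose, push and grip.
It fails at once if the spent cell is moved by more than 15 mm (distance of spent_cell_face from where it was at the start of the episode above 0.015 m).
It fails at once if a tub is moved by more than 15 mm (distance of any of yellow_tub, green_tub from where it was at the start of the episode above 0.015 m).
It fails at once if the bur block is moved by more than 15 mm (distance of bur_block from where it was at the start of the episode above 0.015 m).
It fails at once if the cell is forced onto the mount with more than 70 N (contact force between cell and pump above 70 N).
It also fails if it takes over 54 s, if anything falls off the work surface, if the arm or the gripper's body presses on something with over 40 N, if the wrist force passes 120 N, or if a joint passes its speed limit or range.

## Working session

There is one attempt and no reset: what is moved stays moved. The work goes in short steps, Python scripts to look and compute and a tool call to move; the robot and the scene stay as the last step left them, time stands still between calls to the robot, and variables do not carry over. Pictures are saved under pics/ and viewed, and the job is handed in when it is done.

Besides the shell and the picture viewer there is one more tool, called after "Emit:" as a command line: name --argument value ..., lists and objects as JSON in quotes. carry_out: Moves the arm, as the interface text tells. Its arguments: {"type":"object","properties":{"commands":{"type":"array"},"force":{"type":"number"}},"required":["commands"]}

```bash
mkdir -p pics; ls; python3 - <<'E'
from plant import r
import cv2
s=r.get_state()
for k in s: print(k,s[k])
for n in("scene","top","wrist"):
    d=r.snapshot(n); cv2.imwrite(f"pics/{n}0.png",d["pixels"][:,:,::-1]); print(n,d["mtx"],d["xyz"],d["rotation"])
E
```

```text
pics
clock 0.0
q [ 1.21980693  0.6899546  -0.19450958  1.56636693  0.1572868   0.90250786
 -0.21510931]
qd [-0.00151011  0.00035615  0.00137053  0.00041319 -0.00023912  0.00103398
  0.00020982]
joint_torque [ 9.78936223e-04 -5.27567053e+01 -1.26675099e+00 -1.53430206e+01
 -5.27120847e-02  6.62941879e-03  2.01671919e-04]
tool_pos [ 0.23431908 -0.57873062  0.24592215]
eef_rot [ 9.81542400e-01  1.91242423e-01 -2.40996775e-04 -8.91307797e-04]
contact_force [-0.79905239  0.58985513  0.52333527]
moment [ 0.00051343 -0.02754699 -0.00665022]
opening 1.00099030952579
scene [[594.64897759   0.         320.0999658 ]
 [  0.         594.64897759 235.48192845]
 [  0.           0.           1.        ]] [ 1.19193742 -0.64333864  1.12411413] [ 0.85921358  0.39500314 -0.12678247 -0.29941733]
top [[617.93458104   0.         322.89215523]
 [  0.         617.93458104 240.96415375]
 [  0.           0.           1.        ]] [ 0.291993   -0.11562598  1.60054653] [ 0.71305182 -0.69298791  0.07533536 -0.07516273]
wrist [[371.64829954   0.         326.18625132]
 [  0.         371.64829954 239.18327682]
 [  0.           0.           1.        ]] [ 0.30419175 -0.55128247  0.38335348] [ 0.8204696  -0.5523301  -0.08292639  0.12200126]
```

View pics/scene0.png

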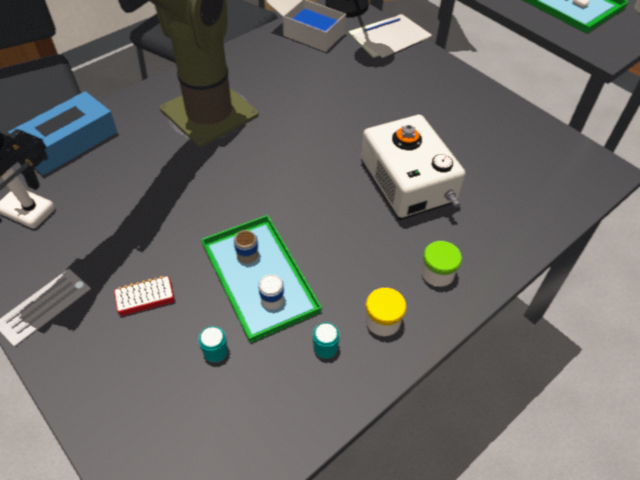

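View pics/top0.png

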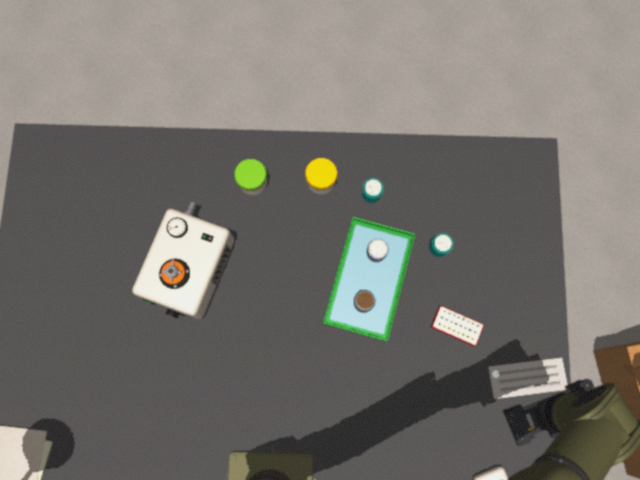

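View pics/wrist0.png

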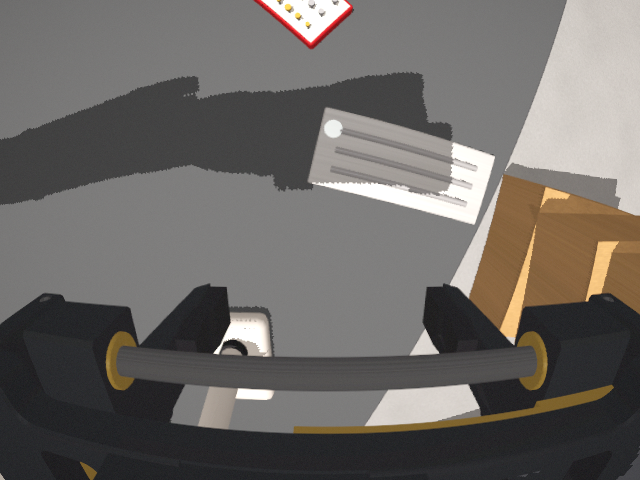

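Scene/top show the tray with the white-faced cell (top ≈ (378,250)), the brown one (365,300), and the pump spigot (174,272). Enlarging the crops next.

```bash
python3 - <<'E'
import cv2,numpy as np
t=cv2.imread("pics/top0.png"); s=cv2.imread("pics/scene0.png")
def c(im,x,y,w,h): return cv2.resize(im[y:y+h,x:x+w],(400,300),interpolation=cv2.INTER_CUBIC)
o=np.vstack([np.hstack([c(t,140,242,80,60),c(t,340,225,80,60)]),np.hstack([c(s,370,105,80,60),c(s,235,260,80,60)])])
cv2.imwrite("pics/crop0.png",o)
E
```

```text
(no output)
```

View pics/crop0.png

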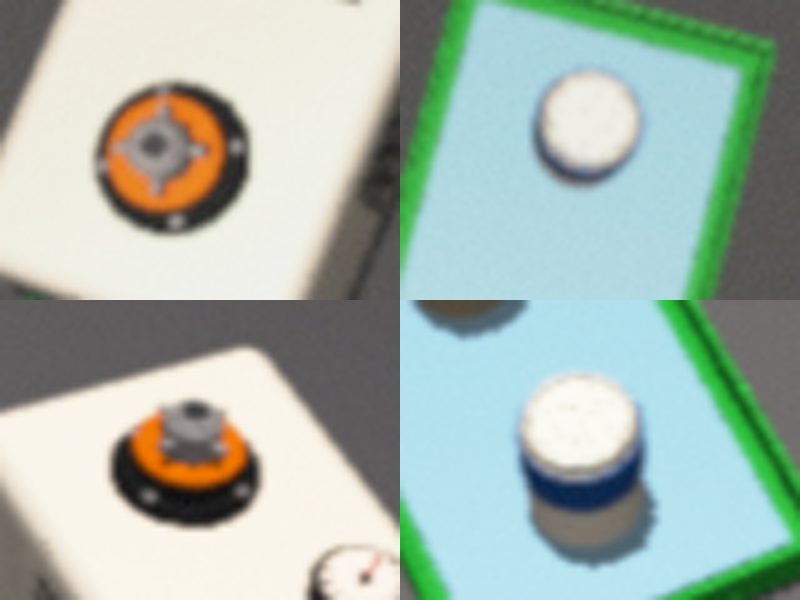

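```bash
cat > h.py <<'E'
import numpy as np
from scipy.spatial.transform import Rotation as R
CAM={"scene":([594.649,320.1,235.482],[1.19193742,-0.64333864,1.12411413],[0.85921358,0.39500314,-0.12678247,-0.29941733]),
"top":([617.9346,322.892,240.964],[0.291993,-0.11562598,1.60054653],[0.71305182,-0.69298791,0.07533536,-0.07516273])}
def ray(n,u,v):
    k,p,q=CAM[n]; d=R.from_quat(q).apply([(u-k[1])/k[0],(v-k[2])/k[0],1]); return np.array(p),d
def at(n,u,v,z):
    p,d=ray(n,u,v); return p+d*(z-p[2])/d[2]
def wray(d,u,v):
    K=d["mtx"]; x=u-K[0,2]; y=v-K[1,2]; r=np.hypot(x,y); th=r/K[0,0]
    return np.array(d["xyz"]), R.from_quat(d["rotation"]).apply([np.sin(th)*x/max(r,1e-9),np.sin(th)*y/max(r,1e-9),np.cos(th)])
def wat(d,u,v,z):
    p,r=wray(d,u,v); return p+r*(z-p[2])/r[2]
def wproj(d,P):
    K=d["mtx"]; c=R.from_quat(d["rotation"]).inv().apply(np.array(P)-d["xyz"]); th=np.arctan2(np.hypot(c[0],c[1]),c[2]); a=np.arctan2(c[1],c[0])
    return K[0,2]+K[0,0]*th*np.cos(a),K[1,2]+K[0,0]*th*np.sin(a)
E
python3 - <<'E'
from h import *
print("cell",at("top",378,249.2,.068),at("scene",271.2,284.6,.068))
print("spent",at("top",365.5,299.5,.068))
print("spig",at("top",171,271.2,.161),at("scene",409,126.8,.161))
print("tray corners",[at("top",*p,.022)[:2].round(3) for p in [(353,219),(414,235),(325,324),(387,339)]])
for n,p in (("block",(459,325)),): print(n,at("top",*p,.04))
for n,p in (("turq1",(443,243)),("turq2",(373,187)),("yellow",(321,173)),("green",(251,173))): print(n,at("top",*p,.07))
for p in [(170,205),(235,232),(134,290),(199,317)]: print("deck",at("top",*p,.12)[:2])
from plant import r
s=r.get_state(); d=r.snapshot("wrist")
T=R.from_quat(s["eef_rot"]); print(T.as_matrix().round(3)); print("cam in tool",T.inv().apply(d["xyz"]-s["tool_pos"]),(T.inv()*R.from_quat(d["rotation"])).as_matrix().round(3))
E
```

```text
cell [ 0.60651998 -0.25129575  0.068     ] [ 0.61601422 -0.25361402  0.068     ]
spent [ 0.47797027 -0.22139895  0.068     ]
spig [0.52045355 0.24422524 0.161     ] [0.52468109 0.24360987 0.161     ]
tray corners [array([ 0.695, -0.189]), array([ 0.657, -0.349]), array([ 0.418, -0.123]), array([ 0.385, -0.28 ])]
block [ 0.42386039 -0.45901978  0.04      ]
turq1 [ 0.62689392 -0.41566788  0.07      ]
turq2 [ 0.76972546 -0.23667355  0.07      ]
yellow [ 0.80369082 -0.10127952  0.07      ]
green [0.79837283 0.08029619 0.07      ]
deck [0.69284043 0.27027559]
deck [0.62884539 0.1051689 ]
deck [0.47866278 0.33977689]
deck [0.41843413 0.17887162]
[[ 0.927  0.376 -0.001]
 [ 0.376 -0.927  0.001]
 [-0.    -0.001 -1.   ]]
cam in tool [ 0.07501895  0.0004698  -0.13734128] [[ 0.001 -0.957 -0.292]
 [ 1.     0.001  0.   ]
 [-0.    -0.292  0.957]]
```

Fresh cell is around (0.611, −0.252) and the spigot around (0.522, 0.244). I'll move above the cell with the jaws radial and refine with the wrist camera.

Emit:
carry_out --commands '[[[0,0,-0.08,4,-1.3,0,8.8],[0,0,-0.16,8,-2.7,0,8.8],[0,0,-0.24,12,-4,0,8.8],[0,0,-0.32,16,-5.4,0,8.8],[0,0,-0.4,20,-6.7,0,8.8],[0,0,-0.48,24,-8.1,0,8.8],[0,0,-0.56,28,-9.4,0,8.8],[0,0,-0.64,31,-10.6,0,8.8],[0,0,-0.7,33,-11.2,0,8.8],[0,0,-0.7,33,-11.2,0,8.8]]]'

```text
clock: 1.03
tool_pos: [0.5037, -0.3455, 0.2469]
eef_rot: [0.853, 0.521, 0.003, -0.001]
contact_force: [0.5, 1.4, -0.4]
opening: 0.995
```

```bash
python3 - <<'E'
from h import *
from plant import r
import cv2
s=r.get_state(); print(s["tool_pos"],s["q"].round(3) if hasattr(s["q"],"round") else s["q"],s["contact_force"])
T=R.from_quat(s["eef_rot"]); d=r.snapshot("wrist"); cv2.imwrite("pics/w1.png",d["pixels"][:,:,::-1])
print(T.inv().apply(np.array([.611,-.252,.2])-s["tool_pos"]),T.as_matrix().round(3))
E
```

```text
[ 0.50369844 -0.3454581   0.24687519] [ 0.736  0.684 -0.369  1.606  0.287  0.904 -0.21 ] [ 0.46882107  1.37410539 -0.36619282]
[0.13188715 0.05268545 0.04770062] [[ 0.457  0.89   0.004]
 [ 0.89  -0.457  0.004]
 [ 0.005  0.002 -1.   ]]
```

View pics/w1.png

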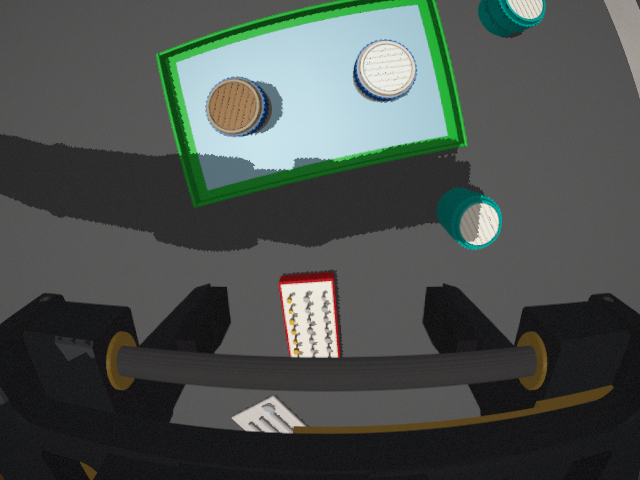

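The wrist view shows the fresh (white) cell at (386,68) and the spent one at (236,106).

```bash
python3 - <<'E'
from h import *
from plant import r
d=r.snapshot("wrist"); s=r.get_state()
T=R.from_quat(s["eef_rot"])
for p in ((386.5,68),(236,106)):
    q=wat(d,*p,.068); print(q,T.inv().apply(q-s["tool_pos"]))
E
```

```text
[ 0.60550364 -0.25782752  0.068     ] [0.13238663 0.0511275  0.17839635]
[ 0.47786995 -0.22730222  0.068     ] [ 0.09988448 -0.07601712  0.17847422]
```

Emit:
carry_out --commands '[[[0,0,0,3,1,1,8.8],[0,0,0,6.5,2.5,3,8.8],[0,0,0,10,4,5,8.8],[0,0,0,12.5,5,7,8.8],[0,0,0,13.2,5.1,8,8.8],[0,0,0,13.2,5.1,8,8.8]]]'

```text
clock: 1.63
tool_pos: [0.604, -0.2571, 0.1638]
eef_rot: [0.856, 0.517, -0.002, -0.002]
contact_force: [-0.5, -0.6, 0.0]
opening: 1.001
```

```bash
python3 - <<'E'
from h import *
from plant import r
import cv2
s=r.get_state(); print(s["tool_pos"],s["contact_force"])
d=r.snapshot("wrist"); im=d["pixels"][:,:,::-1].copy(); cv2.imwrite("pics/w2.png",im)
T=R.from_quat(s["eef_rot"])
# where the grasp axis (tool x=y=0) appears at face height, plus cell there
P=s["tool_pos"]+T.apply([0,0,s["tool_pos"][2]-.068]); print(P,wproj(d,P))
E
```

```text
[ 0.60404667 -0.25705602  0.16378021] [-4.80750125e-01 -6.01890991e-01  2.28155285e-04]
[ 0.60357613 -0.25685411  0.06800137] (np.float64(325.8051083343796), np.float64(244.53931658823984))
```

View pics/w2.png

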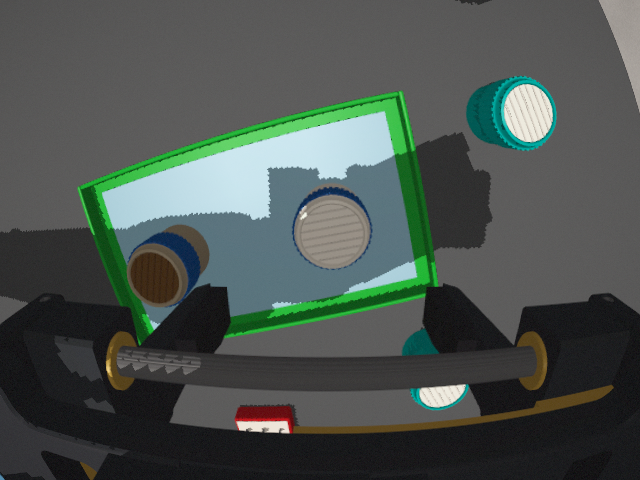

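Face centre reads ≈ (332.5, 231); the tool axis would be at (326, 244.5).

```bash
python3 - <<'E'
from h import *
from plant import r
import cv2
s=r.get_state(); d=r.snapshot("wrist"); T=R.from_quat(s["eef_rot"])
im=d["pixels"][:,:,::-1]; cv2.imwrite("pics/w2c.png",cv2.resize(im[180:280,270:400],(780,600),interpolation=cv2.INTER_CUBIC))
q=wat(d,332.5,231,.068); print(q,T.inv().apply(q-s["tool_pos"]))
E
```

```text
[ 0.61094068 -0.25416206  0.068     ] [0.00886122 0.00435263 0.09732509]
```

View pics/w2c.png

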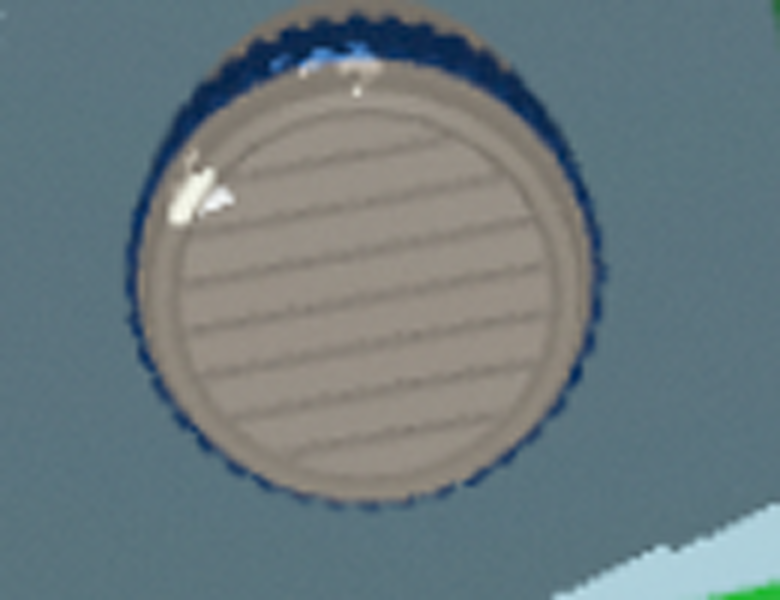

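Emit:
carry_out --commands '[[[0,0,0,1,0.3,2,8.8],[0,0,0,1,0.3,4.5,8.8],[0,0,0,1,0.3,7,8.8],[0,0,0,1,0.3,9,8.8],[0,0,0,1,0.3,10,8.8],[0,0,0,1,0.3,10,8.8]]]'

```text
clock: 2.23
tool_pos: [0.61, -0.254, 0.0656]
eef_rot: [0.857, 0.515, -0.002, -0.0]
contact_force: [0.3, -0.0, -1.0]
opening: 1.001
```

```bash
python3 - <<'E'
from h import *
from plant import r
import cv2
s=r.get_state(); print(s["tool_pos"],s["contact_force"])
d=r.snapshot("wrist"); im=d["pixels"][:,:,::-1].copy(); T=R.from_quat(s["eef_rot"]); print(T.as_matrix().round(4))
P=s["tool_pos"]+T.apply([0,0,s["tool_pos"][2]-.068]); u=wproj(d,P);print(P,u)
cv2.drawMarker(im,(int(round(u[0])),int(round(u[1]))),(0,0,255),0,10,1)
cv2.imwrite("pics/w3.png",im)
E
```

```text
[ 0.61000776 -0.25400014  0.06562511] [ 0.27307477 -0.0308842  -0.97101621]
[[ 0.4701  0.8826 -0.0036]
 [ 0.8826 -0.4701 -0.0012]
 [-0.0027 -0.0027 -1.    ]]
[ 0.6100164  -0.25399738  0.06799998] (np.float64(325.58278806924284), np.float64(317.12427125294164))
```

View pics/w3.png

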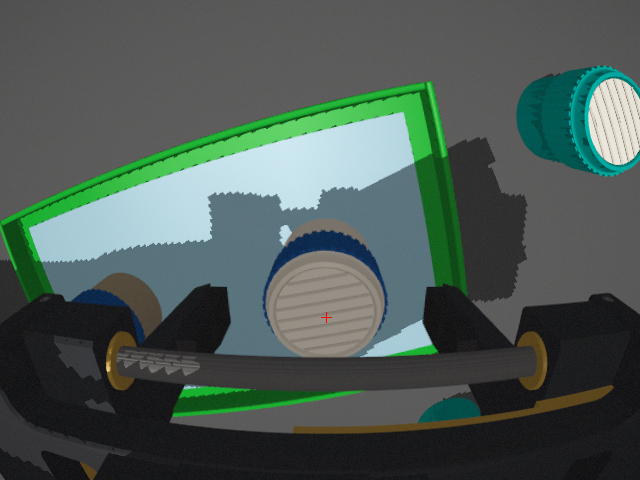

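```bash
python3 - <<'E'
from h import *
from plant import r
import cv2
s=r.get_state(); d=r.snapshot("wrist"); im=d["pixels"][:,:,::-1].copy(); T=R.from_quat(s["eef_rot"])
im=cv2.resize(im[220:370,240:410],None,fx=4,fy=4,interpolation=cv2.INTER_CUBIC)
for dx,col in ((0,(0,0,255)),(.004,(0,255,0))):
  c=s["tool_pos"]+T.apply([dx,0,0])
  for z,rad in ((.062,.027),(.034,.0255)):
    pts=[wproj(d,[c[0]+rad*np.cos(a),c[1]+rad*np.sin(a),z]) for a in np.linspace(0,6.283,80)]
    cv2.polylines(im,[((np.array(pts)-[240,220]+.5)*4).astype(int)],True,col,1)
cv2.imwrite("pics/w3b.png",im)
E
```

```text
(no output)
```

View pics/w3b.png

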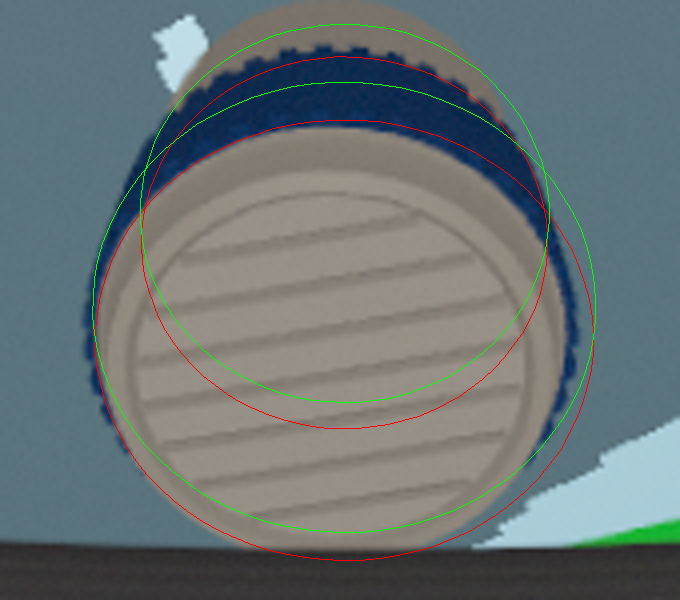

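The overlay shows the tool axis agrees with the cell along x and about 1.6 mm off in y, which the jaws will centre. Descend and close.

Emit:
carry_out --commands '[[[0,0,0,0,-0.15,1,8.8],[0,0,0,0,-0.15,2,8.8],[0,0,0,0,-0.15,2.7,8.8],[0,0,0,0,-0.15,2.8,8.8],[0,0,0,0,-0.15,2.8,5],[0,0,0,0,-0.15,2.8,4],[0,0,0,0,-0.15,2.8,4],[0,0,0,0,-0.15,2.8,4],[0,0,0,0,-0.15,2.8,4],[0,0,0,0,-0.15,2.8,4]]]' --force 40

```text
clock: 3.17
tool_pos: [0.6114, -0.2506, 0.039]
eef_rot: [0.856, 0.516, 0.0, 0.0]
contact_force: [-0.0, -0.3, 0.8]
opening: 0.603
```

Emit:
carry_out --commands '[[[0,0,0,0,0,-1,4],[0,0,0,0,0,-3,4],[0,0,0,0,0,-6,4],[0,0,0,0,0,-9.5,4],[0,0,0,0,0,-13,4],[0,0,0,0,0,-16.5,4],[0,0,0,0,0,-19.5,4],[0,0,0,0,0,-21,4],[0,0,0,0,0,-21,4],[0,0,0,0,0,-21,4]]]'

```text
clock: 4.0
tool_pos: [0.611, -0.2506, 0.2493]
eef_rot: [0.856, 0.516, 0.0, 0.0]
contact_force: [-0.1, -0.3, -3.4]
opening: 0.602
```

```bash
python3 - <<'E'
from h import *
from plant import r
s=r.get_state(); print(s["clock"],s["tool_pos"],s["contact_force"],s["opening"],s["q"]); T=R.from_quat(s["eef_rot"]); print(T.as_matrix().round(4))
print(T.inv().apply(np.array([.522,.244,.25])-s["tool_pos"]))
E
```

```text
4.0 [ 0.61103599 -0.25060149  0.24934059] [-0.08709037 -0.29208229 -3.36066888] 0.6023593841477535 [ 0.49539715  0.7478576  -0.34147998  1.44121309  0.27471442  0.99867051
 -0.39671653]
[[ 4.671e-01  8.842e-01  8.000e-04]
 [ 8.842e-01 -4.671e-01 -5.000e-04]
 [-1.000e-04  1.000e-03 -1.000e+00]]
[ 0.39573957 -0.30975418 -0.00100437]
```

Emit:
carry_out --commands '[[[0,0,-0.05,2,-1.5,0,4],[0,0,-0.13,5,-3.8,0,4],[0,0,-0.22,8.2,-6.2,0,4],[0,0,-0.31,11.4,-8.6,0,4],[0,0,-0.4,14.6,-11,0,4],[0,0,-0.49,17.8,-13.4,0,4],[0,0,-0.58,21,-15.8,0,4],[0,0,-0.67,24.2,-18.2,0,4],[0,0,-0.73,27,-20.3,0,4],[0,0,-0.75,29,-21.8,0,4]]]'

```text
clock: 4.83
tool_pos: [0.5513, 0.1116, 0.2469]
eef_rot: [0.605, 0.796, -0.001, -0.002]
contact_force: [0.8, 0.2, -1.5]
opening: 0.601
```

Emit:
carry_out --commands '[[[0,0,0,0,0,0,4],[0,0,0,0,0,0,4]]]'

```text
clock: 5.0
tool_pos: [0.5522, 0.1091, 0.247]
eef_rot: [0.606, 0.795, -0.001, -0.001]
contact_force: [0.7, -0.5, -2.1]
opening: 0.6
```

```bash
python3 - <<'E'
from h import *
from plant import r
import cv2
s=r.get_state(); print(s["clock"],s["tool_pos"],s["contact_force"],s["opening"],s["q"]); T=R.from_quat(s["eef_rot"]); print(T.as_matrix().round(4))
print(T.inv().apply(np.array([.522,.244,.25])-s["tool_pos"]))
d=r.snapshot("wrist"); cv2.imwrite("pics/w4.png",d["pixels"][:,:,::-1])
d=r.snapshot("top"); cv2.imwrite("pics/t4.png",d["pixels"][:,:,::-1])
E
```

```text
5.0 [0.55221946 0.10912996 0.2469794 ] [ 0.72777141 -0.47103915 -2.06966427] 0.6001486262897474 [ 0.03752231  0.64657201 -0.5314452   1.74194974  0.40957904  0.86939896
 -0.4074149 ]
[[-2.649e-01  9.643e-01 -3.800e-03]
 [ 9.643e-01  2.649e-01 -4.000e-04]
 [ 7.000e-04 -3.700e-03 -1.000e+00]]
[ 0.13805922  0.00657161 -0.00295512]
```

View pics/w4.png

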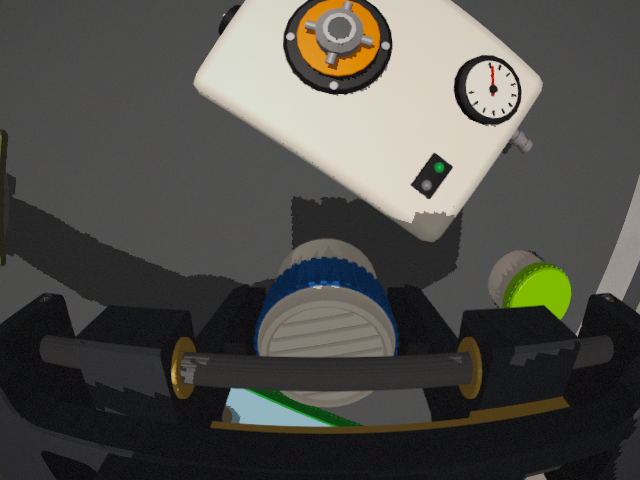

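Wrist view: spigot top near (341,27) with its pins visible, cell held at (327,330). Enlarging to measure both.

```bash
python3 - <<'E'
from h import *
from plant import r
import cv2
s=r.get_state(); d=r.snapshot("wrist"); im=d["pixels"][:,:,::-1].copy(); T=R.from_quat(s["eef_rot"])
cv2.imwrite("pics/w4a.png",cv2.resize(im[0:100,275:405],None,fx=6,fy=6,interpolation=cv2.INTER_CUBIC))
b=cv2.resize(im[225:405,225:425],None,fx=3.3,fy=3.3,interpolation=cv2.INTER_CUBIC)
zt=-.009
for dx,col in ((0,(0,0,255)),(.003,(0,255,0))):
  for zc,rad in ((zt-.014,.027),(zt+.014,.027),(zt+.044,.0255)):
    pts=[wproj(d,s["tool_pos"]+T.apply([dx+rad*np.cos(a),rad*np.sin(a),zc])) for a in np.linspace(0,6.283,80)]
    cv2.polylines(b,[((np.array(pts)-[225,225]+.5)*3.3).astype(int)],True,col,1)
cv2.imwrite("pics/w4b.png",b)
E
```

```text
(no output)
```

View pics/w4a.png

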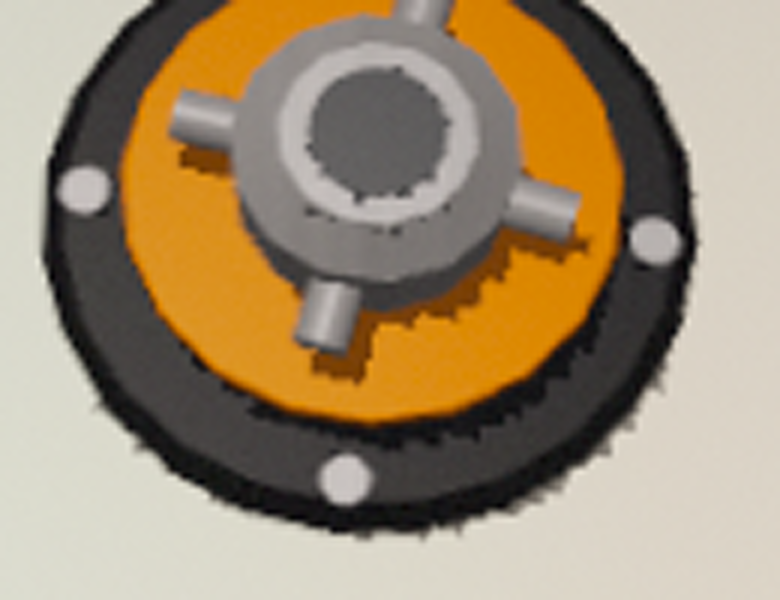

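View pics/w4b.png

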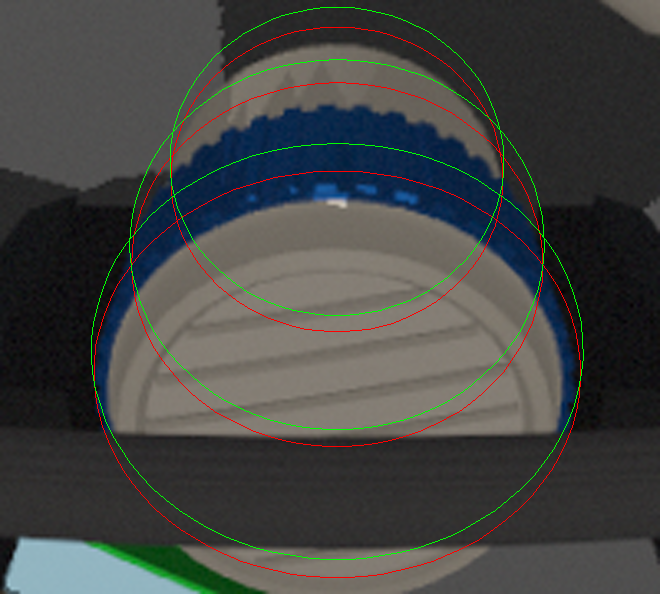

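```bash
python3 - <<'E'
from h import *
from plant import r
from scipy.optimize import least_squares
s=r.get_state(); d=r.snapshot("wrist"); T=R.from_quat(s["eef_rot"])
A=np.linspace(0,6.283,361)
def ext(p,h,rad):
    c=np.array([wproj(d,s["tool_pos"]+T.apply([p[0]+rad*np.cos(a),p[1]+rad*np.sin(a),p[2]+h])) for a in A]); c=((c-[225,225]+.5)*3.3)
    return c[:,0].min(),c[:,0].max(),c[:,1].min()
def f(p):
    t=ext(p,-.014,.027); b=ext(p,.014,.027); k=ext(p,.044,.0255)
    return [t[0]-99,t[1]-578,b[2]-106,k[2]-43]
o=least_squares(f,[0,0,-.009],x_scale=[.001]*3,diff_step=1e-3); o=least_squares(f,o.x,x_scale=[.001]*3); print(o.x,o.fun)
sp=wat(d,275+379/6,131/6,.161); print("spigot",sp,T.inv().apply(sp-s["tool_pos"]))
for n,p in (("L",(205,115)),("Rr",(545,205)),("B",(328,318)),("T",(425,8))):
    q=wat(d,275+p[0]/6,p[1]/6,.149)-sp; print(n,q[:2],np.degrees(np.arctan2(q[1],q[0])),T.inv().apply(q))
E
```

```text
[-0.00302313  0.00014386 -0.00818474] [-0.23454731  0.23485163 -2.0421145   2.45114574]
spigot [0.52341765 0.24344061 0.161     ] [0.14131148 0.00677862 0.0862281 ]
L [-0.01858385  0.0006649 ] 177.9509118796569 [ 0.00546308 -0.01774799  0.01204014]
Rr [0.0181793  0.00027778] 0.8754144141149803 [-0.00441063  0.01766644  0.01195857]
B [-0.00026757 -0.01820429] -90.84207122558735 [-0.01749823 -0.00492962  0.0120407 ]
T [0.00037005 0.0187603 ] 88.86996306894684 [0.01804612 0.00523796 0.01195772]
```

Spigot is at (0.523, 0.243) and the pins lie at 0/90° in world. The cell sits −3 mm along tool x in the jaws. Moving over the spigot now.

Emit:
carry_out --commands '[[[0,0,0,2,0.1,0,4],[0,0,0,5,0.3,0,4],[0,0,0,8.5,0.4,0,4],[0,0,0,11.5,0.6,0,4],[0,0,0,13.8,0.7,0,4],[0,0,0,14.4,0.7,0.5,4],[0,0,0,14.4,0.7,1,4],[0,0,0,14.4,0.7,1.5,4],[0,0,0,14.4,0.7,1.5,4],[0,0,0,14.4,0.7,1.5,4]]]'

```text
clock: 6.03
tool_pos: [0.5237, 0.2457, 0.2329]
eef_rot: [0.609, 0.793, -0.001, 0.0]
contact_force: [-0.2, 0.1, -2.8]
opening: 0.6
```

```bash
python3 - <<'E'
from h import *
from plant import r
import cv2
s=r.get_state(); print(s["clock"],s["tool_pos"],s["contact_force"],s["moment"],s["opening"],s["q"][6]); T=R.from_quat(s["eef_rot"]); print(T.as_matrix().round(4))
print("cell", s["tool_pos"]+T.apply([-.003,0,-.008]))
w=r.snapshot("wrist")["pixels"][:,:,::-1]
d=r.snapshot("scene"); im=d["pixels"][:,:,::-1]; a=cv2.resize(im[60:160,350:470],(720,600),interpolation=cv2.INTER_CUBIC)
cv2.imwrite("pics/s5.png",a); cv2.imwrite("pics/w5.png",w)
E
```

```text
6.0333 [0.52367385 0.24568542 0.23288746] [-0.23182086  0.07823599 -2.80462704] [-0.04493203 -0.06589104  0.017648  ] 0.6000380295883305 -0.6512086265347702
[[-0.2576  0.9663 -0.001 ]
 [ 0.9663  0.2576 -0.0024]
 [-0.0021 -0.0016 -1.    ]]
cell [0.52445436 0.24280605 0.24089371]
```

View pics/s5.png

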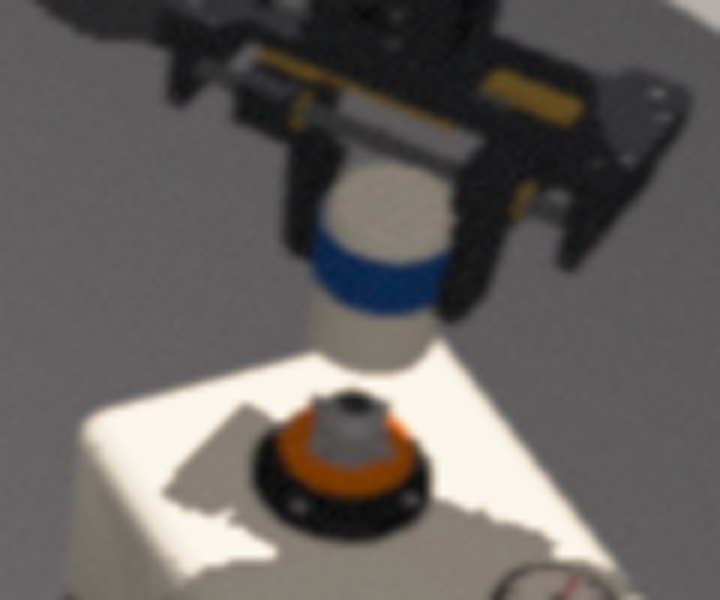

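View pics/w5.png

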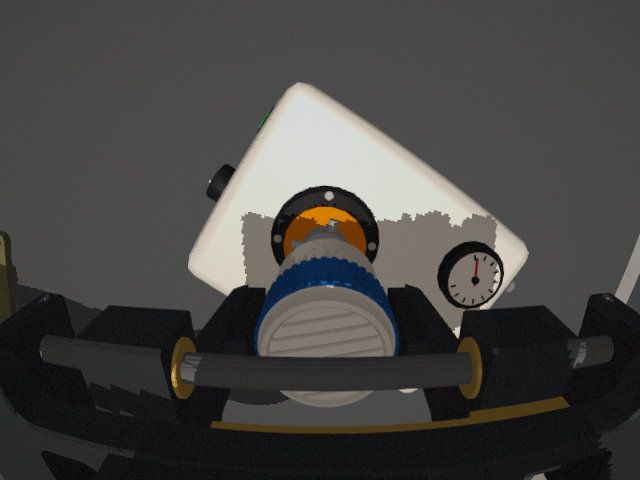

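```bash
python3 - <<'E'
from h import *
import cv2
k,p,q=CAM["scene"]
def pr(P):
    c=R.from_quat(q).inv().apply(np.array(P)-p); return [k[1]+k[0]*c[0]/c[2],k[2]+k[0]*c[1]/c[2]]
im=cv2.imread("pics/s5.png")
A=np.linspace(0,6.283,60)
def circ(c,rad,z,col):
    pts=np.array([pr([c[0]+rad*np.cos(a),c[1]+rad*np.sin(a),z]) for a in A]); cv2.polylines(im,[((pts-[350,60]+.5)*6).astype(int)],True,col,1)
circ([.5234,.2434],.015,.156,(0,0,255)); circ([.5234,.2434],.0275,.129,(0,0,255));circ([.5234,.2434],.038,.128,(0,0,255))
c=[.5244,.2428]
circ(c,.0255,.2409-.044,(0,255,0));circ(c,.027,.2409-.014,(0,255,0));circ(c,.0255,.2409+.02,(0,255,0))
cv2.imwrite("pics/s5o.png",im)
E
```

```text
(no output)
```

View pics/s5o.png

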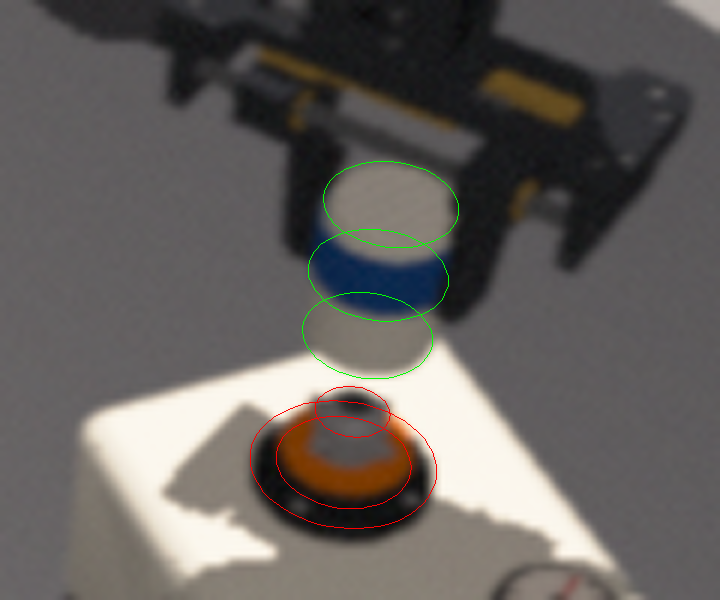

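Emit:
carry_out --commands '[[[0,0,0,0,-0.1,1,4],[0,0,0,0,-0.1,2,4],[0,0,0,0,-0.1,3,4],[0,0,0,0,-0.1,3.5,4],[0,0,0,0,-0.1,3.8,4],[0,0,0,0,-0.1,3.8,4]]]'

```text
clock: 6.63
tool_pos: [0.5216, 0.248, 0.1946]
eef_rot: [0.608, 0.794, -0.001, -0.0]
contact_force: [0.8, 0.0, -1.4]
opening: 0.6
```

Emit:
carry_out --commands '[[[0,0,0,0,0,0.15,4],[0,0,0,0,0,0.3,4],[0,0,0,0,0,0.45,4],[0,0,0,0,0,0.55,4],[0,0,0,0,0,0.55,4]]]'

```text
clock: 7.05
tool_pos: [0.5221, 0.2482, 0.1902]
eef_rot: [0.608, 0.794, -0.0, 0.0]
contact_force: [-0.3, -0.1, -2.0]
opening: 0.603
```

```bash
cat > st.py <<'E'
from h import *
from plant import r
s=r.get_state(); T=R.from_quat(s["eef_rot"]); print(s["clock"],"tcp",s["tool_pos"].round(4),"F",np.round(s["contact_force"],2),"M",np.round(s["moment"],3),"op",round(s["opening"],4),"q7",s["q"][6])
print("cell",(s["tool_pos"]+T.apply([-.003,0,-.008])).round(4),"yaw",T.as_euler("zyx",degrees=True).round(2)," F tool",T.inv().apply(s["contact_force"]).round(2))
E
python3 st.py
```

```text
7.05 tcp [0.5221 0.2482 0.1902] F [-0.33 -0.08 -2.03] M [-0.039 -0.079  0.03 ] op 0.6027 q7 -0.6908478379482609
cell [0.5229 0.2453 0.1982] yaw [-105.13    0.    179.99]  F tool [ 0.01 -0.34  2.03]
```

Emit:
carry_out --commands '[[[0,0,0,-0.08,0,0,4],[0,0,0,-0.15,0,0,4],[0,0,0,-0.15,0,0.1,4],[0,0,0,-0.15,0,0.2,4],[0,0,0,-0.15,0,0.3,4],[0,0,0,-0.15,0,0.3,4]]]'

```text
clock: 7.55
tool_pos: [0.5225, 0.2468, 0.187]
eef_rot: [0.608, 0.794, -0.0, -0.0]
contact_force: [0.4, -0.2, -2.0]
opening: 0.603
```

```bash
python3 st.py
```

```text
7.55 tcp [0.5225 0.2468 0.187 ] F [ 0.39 -0.24 -1.96] M [ 0.005 -0.059 -0.006] op 0.6026 q7 -0.6914660644602044
cell [0.5233 0.2439 0.195 ] yaw [-1.0513e+02 -1.0000e-02  1.7999e+02]  F tool [-0.33  0.32  1.96]
```

Emit:
carry_out --commands '[[[0,0,0,0,0,0.1,4],[0,0,0,0,0,0.2,4],[0,0,0,0,0,0.3,4],[0,0,0,0,0,0.3,4]]]'

```text
clock: 7.88
tool_pos: [0.5226, 0.247, 0.1865]
eef_rot: [0.608, 0.794, 0.0, 0.001]
contact_force: [-4.2, -2.7, 15.5]
opening: 0.595
```

```bash
python3 st.py
```

```text
7.8833 tcp [0.5226 0.247  0.1865] F [-4.19 -2.7  15.49] M [-0.722  0.906 -0.013] op 0.5947 q7 -0.6941864452697631
cell [0.5233 0.2441 0.1945] yaw [-1.0512e+02  9.0000e-02  1.7999e+02]  F tool [ -1.53  -4.72 -15.5 ]
```

Resting on the pins (TCP ≈ 0.187). Ease the push, then search in 0.1 rad steps turning about the cell axis.

Emit:
carry_out --commands '[[[0,0,0,0,-0.03,-0.1,4],[0,0,0.05,0,-0.01,-0.1,4],[0,0,0.1,0,0,-0.1,4],[0,0,0.1,0,0,-0.1,4]]]'

```text
clock: 8.22
tool_pos: [0.5232, 0.2472, 0.1867]
eef_rot: [0.648, 0.762, 0.001, 0.001]
contact_force: [-1.2, -1.2, 7.6]
opening: 0.604
```

```bash
python3 st.py
```

```text
8.2167 tcp [0.5232 0.2472 0.1867] F [-1.23 -1.2   7.61] M [-0.281  0.159 -0.09 ] op 0.6041 q7 -0.7713996205756891
cell [0.5236 0.2442 0.1947] yaw [-9.9260e+01  1.3000e-01 -1.7997e+02]  F tool [-0.98 -1.39 -7.62]
```

Emit:
carry_out --commands '[[[0,0,0.05,0,0.01,0,4],[0,0,0.1,0,0.03,0,4],[0,0,0.1,0,0.03,0,4]]]'

```text
clock: 8.47
tool_pos: [0.5237, 0.2475, 0.1866]
eef_rot: [0.685, 0.729, 0.001, 0.001]
contact_force: [-0.7, 0.0, 6.6]
opening: 0.604
```

Emit:
carry_out --commands '[[[0,0,0.05,0,0.01,0,4],[0,0,0.1,0,0.03,0,4],[0,0,0.1,0,0.03,0,4]]]'

```text
clock: 8.72
tool_pos: [0.5242, 0.2475, 0.1862]
eef_rot: [0.72, 0.694, 0.001, 0.001]
contact_force: [0.9, -0.1, 4.1]
opening: 0.602
```

Emit:
carry_out --commands '[[[0,0,0.05,0,0.01,0.05,4],[0,0,0.1,0,0.03,0.05,4],[0,0,0.1,0,0.03,0.05,4]]]'

```text
clock: 8.97
tool_pos: [0.5231, 0.2468, 0.1845]
eef_rot: [0.753, 0.658, -0.0, 0.0]
contact_force: [0.3, -0.2, -1.4]
opening: 0.599
```

```bash
python3 st.py
```

```text
8.9667 tcp [0.5231 0.2468 0.1845] F [ 0.31 -0.24 -1.36] M [-0.067 -0.037  0.   ] op 0.5986 q7 -0.9954032228114785
cell [0.5227 0.2438 0.1925] yaw [-8.2220e+01 -3.0000e-02  1.7998e+02]  F tool [-0.2   0.34  1.36]
```

Force vanished and z dropped: the keyways are over the pins. Lowering straight.

Emit:
carry_out --commands '[[[0,0,0,0,0,0.2,4],[0,0,0,0,0,0.4,4],[0,0,0,0,0,0.6,4],[0,0,0,0,0,0.6,4]]]'

```text
clock: 9.3
tool_pos: [0.523, 0.2466, 0.1779]
eef_rot: [0.753, 0.658, -0.001, -0.0]
contact_force: [-0.6, 0.2, -1.4]
opening: 0.596
```

```bash
python3 st.py
```

```text
9.3 tcp [0.523  0.2466 0.1779] F [-0.62  0.17 -1.41] M [-0.025 -0.132 -0.032] op 0.596 q7 -0.999232477938865
cell [0.5226 0.2436 0.1859] yaw [-8.2260e+01 -7.0000e-02  1.7996e+02]  F tool [ 0.08 -0.63  1.41]
```

Emit:
carry_out --commands '[[[0,0,0,0,0,0.15,4],[0,0,0,0,0,0.3,4],[0,0,0,0,0,0.45,4],[0,0,0,0,0,0.6,4],[0,0,0,0,0,0.75,4],[0,0,0,0,0,0.9,4],[0,0,0,0,0,0.9,4],[0,0,0,0,0,0.9,4]]]' --force 50

```text
clock: 9.97
tool_pos: [0.5233, 0.2469, 0.1705]
eef_rot: [0.753, 0.657, 0.0, 0.0]
contact_force: [-2.3, -1.7, 6.6]
opening: 0.599
```

```bash
python3 st.py
```

```text
9.9667 tcp [0.5233 0.2469 0.1705] F [-2.35 -1.7   6.58] M [-0.35   0.496  0.04 ] op 0.5992 q7 -1.0061311626785034
cell [0.5229 0.2439 0.1785] yaw [-8.2220e+01  2.0000e-02  1.7999e+02]  F tool [-2.   -2.1  -6.58]
```

Emit:
carry_out --commands '[[[0,0,0,0,0,0.15,4],[0,0,0,0,0,0.3,4],[0,0,0,0,0,0.45,4],[0,0,0,0,0,0.45,4],[0,0,0,0,0,0.45,4]]]'

```text
clock: 10.38
tool_pos: [0.5234, 0.247, 0.1678]
eef_rot: [0.754, 0.657, 0.001, 0.001]
contact_force: [-5.7, -2.7, 20.7]
opening: 0.597
```

```bash
python3 st.py
```

```text
10.3833 tcp [0.5234 0.247  0.1678] F [-5.75 -2.69 20.73] M [-0.738  1.317  0.03 ] op 0.5969 q7 -1.0094264003342397
cell [0.5229 0.244  0.1758] yaw [-8.2200e+01  9.0000e-02  1.7999e+02]  F tool [ -3.45  -5.3  -20.74]
```

Emit:
carry_out --commands '[[[0,0,0,0,0,0,4],[0,0,0,0,0,0,4],[0,0,0,0,0,0,4],[0,0,0,0,0,0,4]]]'

```text
clock: 10.72
tool_pos: [0.5233, 0.247, 0.1678]
eef_rot: [0.754, 0.657, 0.001, 0.001]
contact_force: [-5.3, -2.6, 19.9]
opening: 0.597
```

```bash
python3 st.py; python3 - <<'E'
from plant import r
import cv2,numpy as np
a=r.snapshot("scene")["pixels"][:,:,::-1]; w=r.snapshot("wrist")["pixels"][:,:,::-1]
o=np.hstack([cv2.resize(a[80:180,350:450],(400,400),interpolation=cv2.INTER_CUBIC),cv2.resize(w[180:410,210:440],(400,400))])
cv2.imwrite("pics/end.png",o)
E
```

```text
10.7167 tcp [0.5233 0.247  0.1678] F [-5.27 -2.58 19.9 ] M [-0.758  1.32   0.047] op 0.5973 q7 -1.0093825679262396
cell [0.5229 0.244  0.1758] yaw [-8.2210e+01  9.0000e-02  1.7999e+02]  F tool [ -3.27  -4.84 -19.91]
```

View pics/end.png

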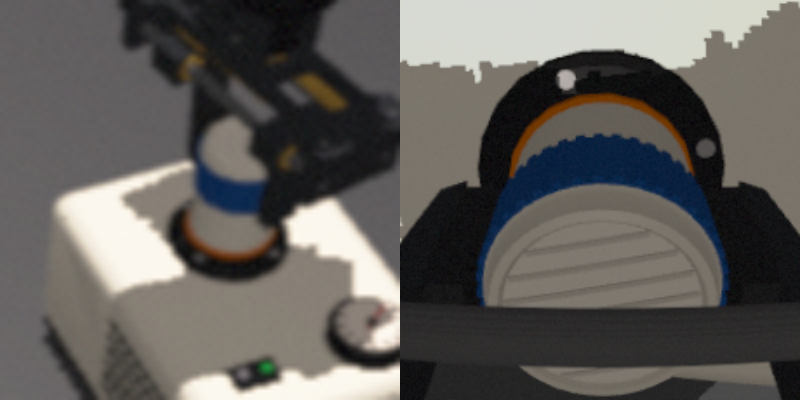

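The cell's skirt now sits on the seal, with only a thin orange ring showing around it. It is upright and still gripped, and the push is steady at about 20 N. Handing in.

```bash
python3 -c "
from plant import r
print(r.finish_job())"
```

```text
the job is handed in; nothing more can be done
None
```

The fresh cell is on the spigot, pressed home on the seal, and I handed the job in at about 10.8 s of the 54 s while still holding it. `finish_job()` gives no verdict, so what follows is from my own readings.

**What I did:** I gripped the cell by its blue collar and lifted it off the tray. I set it on the spigot's pins and turned it about 0.4 rad under light push until it dropped. Then I pressed it down to the stop.

**Last checks:**
- **Height:** the tool went down 19 mm from resting on the pins, which matches the 35 mm to 16 mm the task gives. The estimated collar height is 15–16 mm above the spigot's top end.
- **Push:** the wrist read a steady 20 N, more than the roughly 12 N spring, so the seal is on its stop. It never read above about 21 N after any move.
- **Position:** the cell was upright and estimated within 1 mm of the spigot's axis. That rests on seeing it 3 mm off-centre in the jaws.
- **Picture:** the final views show the skirt on the orange seal and the cell still gripped.

**Disagreements:** the camera estimates of the cell's starting position differed by up to 10 mm, so I relied on the wrist camera. A side force of about 6 N remained at the end. I took no final picture of the spent cell, tubs or bur block, but no move was planned near them.

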